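# Slide a flange blank round the chuck and vise and press it home in the V-jaw

### The arm

A 6-joint arm with a two-finger parallel gripper is mounted at the origin on the work surface. World frame = base frame: x ahead of the robot, y to its left, z up, the work surface at z = 0. Lengths are in m, angles in degrees, forces in N, time in s.
With the tool pointing down it reaches from about 0.35 to 0.875 m from the base axis. Payload 4.2 kg.
Tool frame: the origin (TCP) lies on the centre line of the jaws, within the pads' length; the fingertips stand 25 mm ahead of it and the grasp point (between the pads) lies 6 mm ahead of it; z points along the fingers, y is the line along which they close (so a half turn about z gives the same grasp; the last joint's range is limited). The gripper opens to 87 mm and grips with 3 to 60 N. Pads are 19 mm wide; open, the fingers measure 117 mm over their backs; the gripper's body (75 mm by 190 mm) begins 51 mm behind the grasp point.
Start: joints at [-61.902, 22.042, 0.453, 0, -68.411, -14.817], TCP at [0.144, -0.608, 0.248] pointing down, gripper open.
Joint ranges: [-179.83, 179.83], [-69.29, 118.12], [-61.27, 80.66], [-181.25, 117.63], [-171.15, -9.14], [-177.46, 177.46]. Speed limits (degrees/s): [159.86, 159.86, 180, 180, 180, 180].

### API

Orientations are given as a 3x3 rotation matrix whose columns are the frame's x, y, z axes.
In Python, from station import r gives the robot as it stands.
- The arm moves only by the tool move_arm, never from a script. Its argument "series" is a list of rows, each an object with "grip": the opening, from 0 (shut) to 1 (fully open); "xyz": the shift along the tool's x, y, z in mm, a list of three; "angular": the turn, a rotation vector about the tool's x, y, z in rad, a list of three. A call has 1 to 10 rows; each row is the pose to reach, as a shift and turn from the pose commanded when the call began, along the tool's axes at that moment; what a row does not reach only later rows make up. A row lasts 1/10 s, in which the tool goes at most 50 mm and 8.59 degrees, less where a joint would pass 70% of its speed; a pose out of reach is approached as far as the arm can. A call with a gripper value outside its range is refused whole. The fingers move at their own pace and stop on an object; the grip force is fixed at half the most. Time passes only in rows, so rows that repeat a pose let the fingers close. It gives the time, the measured TCP pose, the force, the opening and the grip force at its end, in the units of the state.
- r.sense(): the state, without advancing time (a new reading comes with each control period).
- r.capture(name): name is "side" or "top" or "wrist"; returns a dict with "img" (384x512x3 uint8, red, green, blue), "camera_matrix" (3x3 intrinsics, pixels), "rvec" (rotation vector, rad) and "tvec" (3), from world to camera coordinates, as OpenCV has them; the wrist camera has in their place "hand_eye" (4x4, takes a point from camera to tool coordinates, whose origin is the TCP and whose axes are the flange's). Camera axes: x right, y down, z forward; pixel columns grow to the right and rows downward; lengths in m; the calibration is good to about 2 mm. A picture is of the moment at which its call begins: read the wrist's pose just before it. There is no depth.
- r.finish_job(): hands the job in; it is judged then, once.
The state is a dict: "time_s": time; "joints": joint angles; "joint_velocities": joint speeds; "effort": joint torques, N m; "tcp_pos": TCP position; "ee_rot": TCP orientation; "wrist_force": force on the tool from outside, world axes, zero at the start; "moment": the same for the moment, N m; "gripper_width": opening from 0.0 (shut) to 1.0 (fully open); "gripper_force": force on a finger pad.
Only numpy, scipy, OpenCV 4.12 (cv2) and the standard library are available. Lean on these libraries where they do the work, as an engineer would, in place of code of your own. Each camera call takes 0.05 s, during which the arm holds its last target. There are 200 camera calls.

### The job

Slide the round aluminium blank flat along the bench, past the chuck and the vise without touching either, into the yellow V of the green drilling fixture. Pushing only on the blank, drive the V-jaw back until you feel it come up against its hidden stop, and keep the blank pressed there, centred in the V, with about 15 N for a second (never more than 22 N); then back away and leave it seated. Do not lift or tip the blank, and leave the brass fitting, the solder spool and the screwdriver where they are.

Things in the scene. Friction and masses are not known exactly. Their poses are not given: they have to be found in the camera images.
- blank: Loose round aluminium disc, 90 mm diameter, 30 mm high, about 0.5 kg, red scribed ring and black centre dot on top; too wide to grip, it is pushed at its rim with fingers close to the bench. Origin: centre of its underside, z up. Slides on the bench with a friction of about 2 to 4 N.
- fixture: Fixed green drilling fixture with a yellow sliding V-jaw in front. Its horizontal x axis is the loading direction: push the blank along +x into the V, whose mouth opens to -x. Origin: on the bench, where the centre of the seated blank's underside is at 30 mm of jaw travel. The green block, 150 mm wide, 55 mm high (75 at its top pad), starts 107 mm beyond the origin along +x.
- vjaw_seat (a point): Point carried by the V-jaw, on the bench, where the centre of the blank's underside lies when the blank touches both faces of the V. The yellow faces, 34 mm high, 62 mm long, stand at 45 degrees either side of the fixture's x axis and meet 64 mm beyond this point; their free ends are 20 mm beyond it and 88 mm apart; walls 12 mm thick.
- vjaw (a joint): Travel of the V-jaw along the fixture's +x, m: 0 fully out; starts 0 to 10 mm in. A hard stop screw, hidden in the green block and set anew each time, ends it between 18 and 40 mm. Slides stiffly (about 5 N), no spring, stays where left. Pushing blank and jaw together takes about 7 to 13 N; an off-centre blank rides on one face and pushes the tool sideways; on the stop the force climbs steeply.
- chuck: Fixed obstacle: dark three-jaw lathe chuck standing on its back, 110 mm diameter, 46 mm high, with three steel jaws up to 72 mm high. Origin: centre of its underside.
- vise: Fixed obstacle: green drill-press vise, 120 mm along its x, 90 mm along its y, 60 mm high. Origin: centre of its underside.
- fitting: Loose bystander: upright brass fitting, 36 mm diameter, 50 mm high. Origin: centre of its foot.
- spool: Loose bystander: yellow solder spool standing on its flange, 54 mm diameter, 42 mm high. Origin: centre of its underside.
- screwdriver: Loose bystander: red-handled screwdriver, 180 mm long, lying on the bench along its x axis, under 35 mm high. Origin: about the middle of its length.
Not all that is in view belongs to the job. There is more than one size of the blank; the one meant has the size given above.

How it is judged:
By the outcome, as a careful person would: the job done as asked, in the order asked, and still so for the second after the job is handed in, with the robot touching nothing.
It also fails if it takes over 72 s, if anything falls off the work surface, if the arm or the gripper's body presses on something with over 40 N, if the wrist force passes 120 N, or if a joint passes its speed limit or range.

## Working session

There is one attempt and no reset: what is moved stays moved. The work goes in short steps, Python scripts to look and compute and a tool call to move; the robot and the scene stay as the last step left them, time stands still between calls to the robot, and variables do not carry over. Pictures are saved under pics/ and viewed, at most 12 in all, crops included, and the job is handed in when it is done.

Besides the shell and the picture viewer there is one more tool, called after "Call:" by a JSON object that holds its "name" and its "arguments". move_arm: Moves the arm, as the interface text tells. Its arguments: {"type":"object","properties":{"series":{"type":"array"}},"required":["series"]}

```bash
mkdir -p pics; ls; cat > h.py <<'E'
import numpy as np,cv2
from station import r
def cap(n,f):
    c=r.capture(n); cv2.imwrite(f'pics/{f}.png',cv2.cvtColor(c['img'],cv2.COLOR_RGB2BGR)); 
    np.savez(f'pics/{f}.npz',**c); return c
def w2p(c,P):
    return cv2.projectPoints(np.array(P,float).reshape(-1,3),np.array(c['rvec']),np.array(c['tvec']),np.array(c['camera_matrix']),None)[0].reshape(-1,2)
def p2w(c,uv,z):
    R=cv2.Rodrigues(np.array(c['rvec']))[0];t=np.array(c['tvec']).reshape(3);K=np.array(c['camera_matrix'])
    o=-R.T@t; out=[]
    for u,v in np.array(uv,float).reshape(-1,2):
        d=R.T@np.linalg.inv(K)@[u,v,1]; out.append(o+d*(z-o[2])/d[2])
    return np.array(out)
E
python3 - <<'E'
from h import *
a=cap('top','top0');b=cap('side','side0')
for c in(a,b):
    R=cv2.Rodrigues(np.array(c['rvec']))[0];print(np.round(-R.T@np.array(c['tvec']).reshape(3),3),np.round(c['camera_matrix'],1).tolist())
s=r.sense();print(s['time_s'],np.round(s['ee_rot'],3).tolist(),s['tcp_pos'],s['wrist_force'])
t=cv2.imread('pics/top0.png');cv2.imwrite('pics/top0b.png',cv2.resize(t,(800,600),interpolation=cv2.INTER_CUBIC))
E
```

```text
pics
[ 0.36  -0.01   1.255] [[473.4, 0.0, 254.1], [0.0, 473.4, 194.4], [0.0, 0.0, 1.0]]
[0.48  0.613 0.65 ] [[411.3, 0.0, 263.0], [0.0, 411.3, 181.6], [0.0, 0.0, 1.0]]
0.1 [[-0.973, -0.23, -0.001], [-0.23, 0.973, 0.002], [0.0, 0.002, -1.0]] [ 0.14347958 -0.60780488  0.24657081] [ 0.26238484  0.01843336 -0.56898999]
```

View pics/top0b.png

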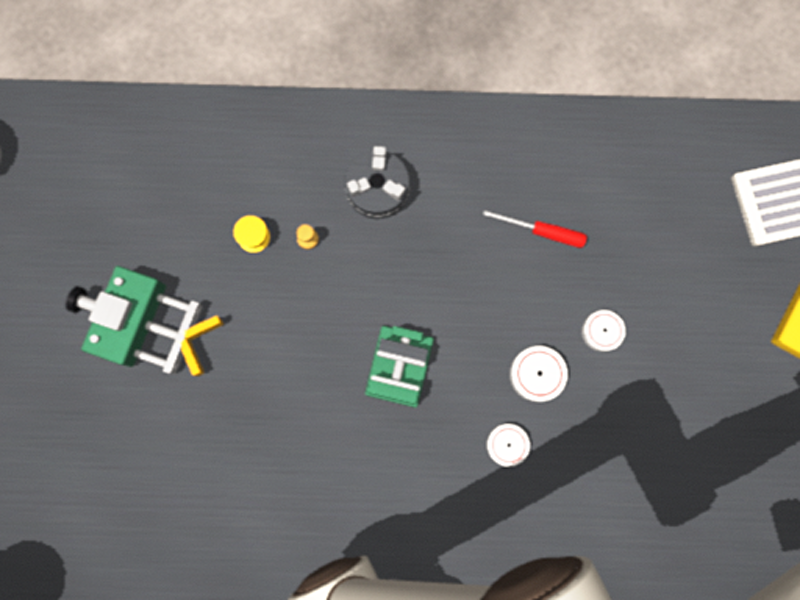

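View pics/side0.png

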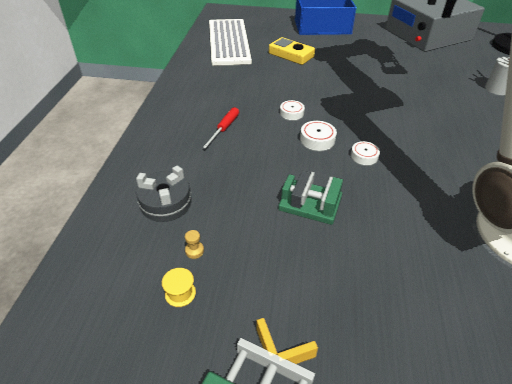

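The top view (800 px wide) shows three discs that could be the blank: a large one at (540,373) and two smaller ones at (604,330) and (509,445). The vise is at (400,365), chuck (378,182), spool (252,234), fitting (307,237), screwdriver (535,228). The V is at about (190,340), with its mouth to the right. I'll measure the sizes and take a crop.

```bash
python3 - <<'E'
from h import *
c=dict(np.load('pics/top0.npz'));im=c['img'];s=.64
hsv=cv2.cvtColor(im,cv2.COLOR_RGB2HSV)
m=((hsv[...,2]>150)&(hsv[...,1]<60)).astype(np.uint8)
for q in[(540,373),(604,330),(509,445)]:
    x,y=int(q[0]*s),int(q[1]*s)
    mm=np.zeros_like(m);mm[y-26:y+26,x-26:x+26]=m[y-26:y+26,x-26:x+26]
    mm=cv2.morphologyEx(mm,cv2.MORPH_CLOSE,np.ones((7,7)))
    ct=max(cv2.findContours(mm,0,2)[0],key=cv2.contourArea)
    e=cv2.fitEllipse(ct)
    d=hsv[y-4:y+5,x-4:x+5,2].astype(float);w=np.clip(120-d,0,None);yy,xx=np.mgrid[y-4:y+5,x-4:x+5]
    dot=((w*xx).sum()/w.sum(),(w*yy).sum()/w.sum())
    P=p2w(c,[e[0]],.03)[0];k=473.4/1.225
    print(q,np.round(e[0],1),np.round(e[1],1),'diam',np.round(np.array(e[1])/k,4),'P',P.round(4),'dot',np.round(p2w(c,[dot],.03)[0],4))
def f(n,u,v,z): print(n,p2w(c,[(u*s,v*s)],z)[0].round(4))
f('chuck jawlevel centre',377,181,.046);f('vise',401,365,.03);f('spool',252,232,.042);f('fitting',307,233,.05)
t=cv2.imread('pics/top0.png')
a=cv2.resize(t[155:255,30:160],None,fx=6,fy=6,interpolation=cv2.INTER_CUBIC);cv2.imwrite('pics/cfix.png',a)
b=cv2.resize(t[195:310,225:415],None,fx=4.2,fy=4.2,interpolation=cv2.INTER_CUBIC);cv2.imwrite('pics/cbl.png',b)
E
```

```text
(540, 373) [344.5 238.9] [35.5 36.6] diam [0.0919 0.0946] P [ 0.4419 -0.2537  0.03  ] dot [ 0.4429 -0.2554  0.03  ]
(604, 330) [386.3 211.2] [26.3 27.3] diam [0.0679 0.0707] P [ 0.5168 -0.3633  0.03  ] dot [ 0.5175 -0.3652  0.03  ]
(509, 445) [324.9 284.4] [26.6 27.3] diam [0.0689 0.0707] P [ 0.325  -0.2032  0.03  ] dot [ 0.3248 -0.2035  0.03  ]
chuck jawlevel centre [0.7594 0.0225 0.046 ]
vise [ 0.4495 -0.0262  0.03  ]
spool [0.6655 0.2301 0.042 ]
fitting [0.6644 0.1367 0.05  ]
```

View pics/cfix.png

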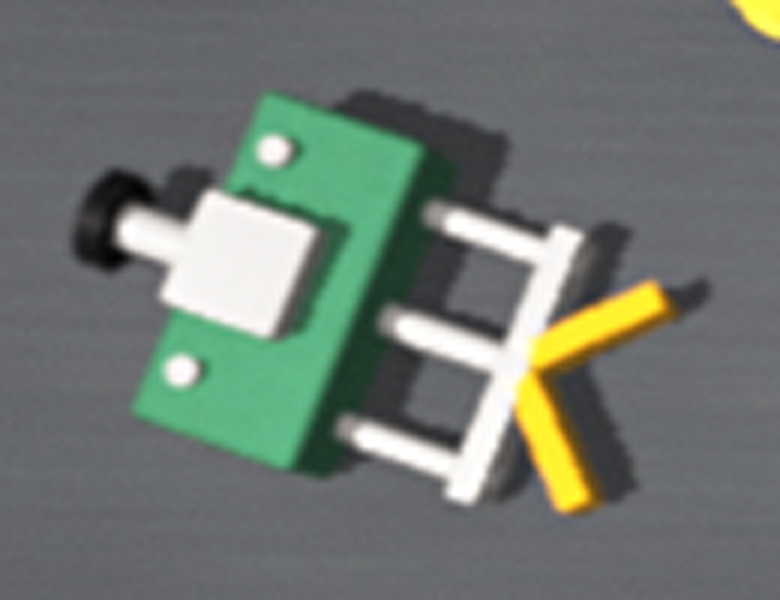

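View pics/cbl.png

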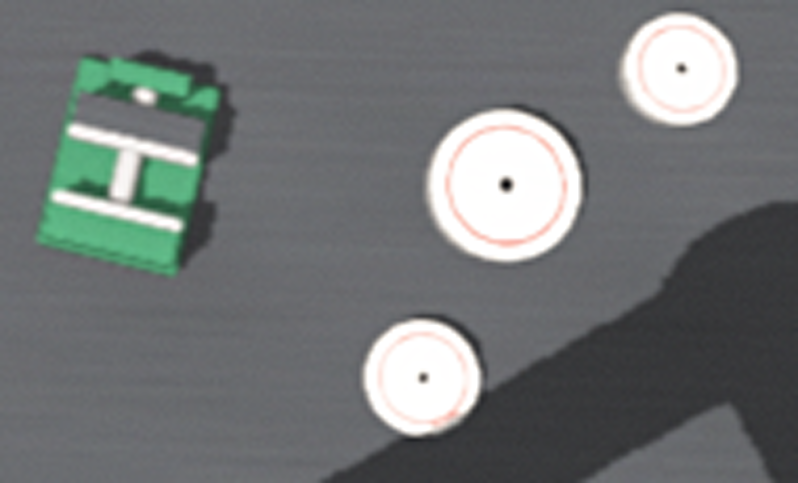

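The crops confirm it: the big disc, at crop (506,184), measures about 92 mm and the other two about 70 mm. Fixture corners are clear: block top (265,93), (425,145), (293,470), (133,410), V inner vertex near (537,373), and inner free ends (678,315) and (597,497).

```bash
python3 - <<'E'
from h import *
from scipy.optimize import least_squares
c=dict(np.load('pics/top0.npz'))
# local points: block relative to fixture origin, V relative to seat (jaw s-0.03 along x)
blk=[((.107,-.075),(425,145)),((.107,.075),(293,470))]
V=[((.064,0),(537,375)),((.02,-.044),(678,315)),((.02,.044),(597,497)),((.0285,-.0525),(655,282)),((.0285,.0525),(562,512))]
uv=lambda q:np.array([30+(q[0]+.5)/6-.5,155+(q[1]+.5)/6-.5])
# y sign: fixture y = z x x
def model(p,sg):
    x,y,a,s=p;R=np.array([[np.cos(a),-np.sin(a)],[np.sin(a),np.cos(a)]])
    P=[[*(R@np.array([l[0],sg*l[1]])+[x,y]),.055] for l,_ in blk]+[[*(R@np.array([l[0]+s-.03,sg*l[1]])+[x,y]),.034] for l,_ in V]
    return w2p(c,P)
obs=np.array([uv(q) for _,q in blk+V])
for sg in(1,-1):
  f=least_squares(lambda p:(model(p,sg)-obs).ravel(),[.5,.35,1.2,0.005]);
  print(sg,f.x,np.degrees(f.x[2]),f.cost);print(np.round(f.fun.reshape(-1,2),1).tolist())
  x,y,a,s=f.x;print('seat',x+np.cos(a)*(s-.03),y+np.sin(a)*(s-.03))
# vise top corners (crop 4.2, off 225,195)
v=[(38,240),(178,274),(82,60),(218,95)]
print(p2w(c,[(225+a/4.2,195+b/4.2) for a,b in v],.02).round(3).tolist())
E
```

```text
1 [ 0.47430323  0.2999115   1.25330342 -0.0020468 ] 71.80899649761764 3.1307176207603886
[[0.4, -0.4], [-0.4, 0.4], [0.1, -0.7], [-1.3, -0.9], [-0.5, 0.8], [0.7, 0.5], [1.0, 0.3]]
seat 0.4642986793491972 0.2694663695247707
-1 [0.54207708 0.50290988 4.38959078 0.21162859] 251.50502529238125 401.37216723878566
[[0.6, -0.5], [-0.5, 0.2], [22.9, 7.7], [-9.9, -4.0], [-9.5, -2.4], [-1.8, -0.4], [-1.8, -0.7]]
seat 0.4844605850899599 0.3306621318126147
[[0.401, 0.031, 0.02], [0.382, -0.056, 0.02], [0.513, 0.007, 0.02], [0.494, -0.078, 0.02]]
```

```bash
cat >> h.py <<'E'
SEAT=np.array([.4643,.2695]);YAW=71.8
def rows(targets,grip):
    """targets: (x,y,z,push heading deg) of TCP; tool -x faces the push"""
    s=r.sense();R=np.array(s['ee_rot']);p=np.array(s['tcp_pos']);h0=np.degrees(np.arctan2(R[1,0],R[0,0]))
    print('t',round(s['time_s'],2),'tcp',p.round(4),'head',round(h0-180,1),'F',np.round(s['wrist_force'],1),'w',s['gripper_width'])
    for x,y,z,h in targets:
        d=R.T@(np.array([x,y,z])-p)*1000; a=(h+180-h0+180)%360-180
        print('{"grip":%g,"xyz":[%.1f,%.1f,%.1f],"angular":[0,0,%.3f]}'%(grip,*d,-np.radians(a)))
def u(h): return np.array([np.cos(np.radians(h)),np.sin(np.radians(h))])
def behind(c,h,b=.043,z=.034):
    q=np.array(c)-b*u(h); return (q[0],q[1],z,h)
E
python3 - <<'E'
from h import *
rows([behind((.443,-.2555),53.5,.07,.15),behind((.443,-.2555),53.5,.07,.034)],.69)
E
```

```text
t 0.1 tcp [ 0.1435 -0.6078  0.2466] head -346.7 F [ 0.3  0.  -0.6] w 1.001940137071847
{"grip":0.69,"xyz":[-319.0,228.7,97.0],"angular":[0,0,-0.702]}
{"grip":0.69,"xyz":[-319.0,228.5,213.0],"angular":[0,0,-0.702]}
```

Call:
{"name": "move_arm", "arguments": {"series": [{"grip": 0.69, "xyz": [-40, 29, 10], "angular": [0, 0, -0.1]}, {"grip": 0.69, "xyz": [-80, 57, 20], "angular": [0, 0, -0.2]}, {"grip": 0.69, "xyz": [-120, 86, 30], "angular": [0, 0, -0.3]}, {"grip": 0.69, "xyz": [-160, 114, 40], "angular": [0, 0, -0.4]}, {"grip": 0.69, "xyz": [-200, 143, 50], "angular": [0, 0, -0.5]}, {"grip": 0.69, "xyz": [-240, 172, 60], "angular": [0, 0, -0.6]}, {"grip": 0.69, "xyz": [-280, 200, 75], "angular": [0, 0, -0.7]}, {"grip": 0.69, "xyz": [-319, 229, 97], "angular": [0, 0, -0.7]}, {"grip": 0.69, "xyz": [-319, 229, 97], "angular": [0, 0, -0.702]}, {"grip": 0.69, "xyz": [-319, 229, 97], "angular": [0, 0, -0.702]}]}}

```text
time_s: 1.1
tcp_pos: [0.4017, -0.3109, 0.1497]
ee_rot: [[-0.593, -0.806, -0.002], [-0.806, 0.593, 0.001], [0.001, 0.002, -1.0]]
wrist_force: [0.2, -1.2, 0.3]
gripper_width: 0.691
gripper_force: 0.0
```

```bash
python3 - <<'E'
from h import *
cap('wrist','w0')
rows([behind((.443,-.2555),53.5,.07,.034)],.69)
E
```

```text
t 1.15 tcp [ 0.4015 -0.3119  0.1504] head -306.4 F [ 0.5 -0.3  1. ] w 0.690959426665008
{"grip":0.69,"xyz":[-0.1,0.1,116.4],"angular":[0,0,0.001]}
```

View pics/w0.png

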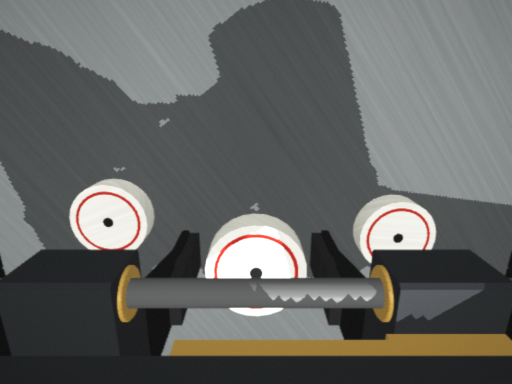

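The wrist view shows the blank's dot at (256,272), centred between the fingers at columns 185 and 325. The two small discs are clear at either side. I'll descend next, then push to the gap.

Call:
{"name": "move_arm", "arguments": {"series": [{"grip": 0.69, "xyz": [0, 0, 30], "angular": [0, 0, 0]}, {"grip": 0.69, "xyz": [0, 0, 65], "angular": [0, 0, 0]}, {"grip": 0.69, "xyz": [0, 0, 95], "angular": [0, 0, 0]}, {"grip": 0.69, "xyz": [0, 0, 110], "angular": [0, 0, 0]}, {"grip": 0.69, "xyz": [0, 0, 116], "angular": [0, 0, 0]}, {"grip": 0.69, "xyz": [-8, 0, 116], "angular": [0, 0, 0]}, {"grip": 0.69, "xyz": [-15, 0, 116], "angular": [0, 0, 0]}, {"grip": 0.69, "xyz": [-20, 0, 116], "angular": [0, 0, 0]}, {"grip": 0.69, "xyz": [-25, 0, 116], "angular": [0, 0, 0]}, {"grip": 0.69, "xyz": [-30, 0, 116], "angular": [0, 0, 0]}]}}

```text
time_s: 2.15
tcp_pos: [0.4192, -0.2877, 0.0352]
ee_rot: [[-0.594, -0.805, -0.001], [-0.805, 0.594, -0.0], [0.001, 0.001, -1.0]]
wrist_force: [-4.0, -4.3, 3.0]
gripper_width: 0.69
gripper_force: 2.2
```

```bash
cat >> h.py <<'E'
def disc(c):
    """blank centre from camera dict, z=.03: largest white ellipse of right size near mask"""
    im=c['img'];hsv=cv2.cvtColor(im,cv2.COLOR_RGB2HSV)
    m=((hsv[...,2]>150)&(hsv[...,1]<60)).astype(np.uint8);m=cv2.morphologyEx(m,cv2.MORPH_CLOSE,np.ones((3,3)))
    for ct in cv2.findContours(m,0,2)[0]:
        if 500<cv2.contourArea(cv2.convexHull(ct))<1500:
            e=cv2.minEnclosingCircle(ct);print('disc?',np.round(e,1) if 0 else (round(e[0][0],1),round(e[0][1],1),round(e[1],1)),p2w(c,[e[0]],.03)[0].round(4))
E
python3 - <<'E'
from h import *
c=cap('top','t1');disc(c)
rows([behind((.61,-.03),53.5)],.69)
E
```

```text
disc? (305.5, 322.5, 22.1) [ 0.2294 -0.1546  0.03  ]
disc? (254.0, 237.0, 17.7) [ 0.4405 -0.0197  0.03  ]
disc? (109.1, 212.8, 25.4) [0.4934 0.3581 0.03  ]
disc? (65.2, 197.2, 16.4) [0.5311 0.4751 0.03  ]
t 2.2 tcp [ 0.4192 -0.2873  0.0351] head -306.4 F [-1.8 -0.6  2.5] w 0.6919681658151408
{"grip":0.69,"xyz":[-277.4,-0.8,0.8],"angular":[0,0,0.002]}
```

Call:
{"name": "move_arm", "arguments": {"series": [{"grip": 0.69, "xyz": [-8, 0, 0], "angular": [0, 0, 0]}, {"grip": 0.69, "xyz": [-20, 0, 0], "angular": [0, 0, 0]}, {"grip": 0.69, "xyz": [-34, 0, 0], "angular": [0, 0, 0]}, {"grip": 0.69, "xyz": [-48, 0, 0], "angular": [0, 0, 0]}, {"grip": 0.69, "xyz": [-62, 0, 0], "angular": [0, 0, 0]}, {"grip": 0.69, "xyz": [-76, 0, 0], "angular": [0, 0, 0]}, {"grip": 0.69, "xyz": [-90, 0, 0], "angular": [0, 0, 0]}, {"grip": 0.69, "xyz": [-104, 0, 0], "angular": [0, 0, 0]}, {"grip": 0.69, "xyz": [-118, 0, 0], "angular": [0, 0, 0]}, {"grip": 0.69, "xyz": [-130, 0, 0], "angular": [0, 0, 0]}]}}

```text
time_s: 3.2
tcp_pos: [0.4954, -0.1836, 0.0348]
ee_rot: [[-0.595, -0.804, -0.003], [-0.804, 0.595, -0.001], [0.002, 0.002, -1.0]]
wrist_force: [-3.8, -5.5, 4.2]
gripper_width: 0.69
gripper_force: 3.0
```

Call:
{"name": "move_arm", "arguments": {"series": [{"grip": 0.69, "xyz": [-14, 0, 0], "angular": [0, 0, 0]}, {"grip": 0.69, "xyz": [-28, 0, 0], "angular": [0, 0, 0]}, {"grip": 0.69, "xyz": [-42, 0, 0], "angular": [0, 0, 0]}, {"grip": 0.69, "xyz": [-56, 0, 0], "angular": [0, 0, 0]}, {"grip": 0.69, "xyz": [-70, 0, 0], "angular": [0, 0, 0]}, {"grip": 0.69, "xyz": [-84, 0, 0], "angular": [0, 0, 0]}, {"grip": 0.69, "xyz": [-98, 0, 0], "angular": [0, 0, 0]}, {"grip": 0.69, "xyz": [-112, 0, 0], "angular": [0, 0, 0]}, {"grip": 0.69, "xyz": [-124, 0, 0], "angular": [0, 0, 0]}, {"grip": 0.69, "xyz": [-134, 0, 0], "angular": [0, 0, 0]}]}}

```text
time_s: 4.2
tcp_pos: [0.5744, -0.0765, 0.0347]
ee_rot: [[-0.595, -0.804, -0.005], [-0.804, 0.595, -0.002], [0.004, 0.003, -1.0]]
wrist_force: [-3.7, -6.6, 5.4]
gripper_width: 0.692
gripper_force: 3.6
```

```bash
python3 - <<'E'
from h import *
c=cap('side','s2');c2=cap('top','t2')
rows([behind((.61,-.03),53.5)],.69)
cv2.imwrite('pics/m2.png',cv2.cvtColor(np.vstack([c['img'][:300],c2['img'][60:330]]),cv2.COLOR_RGB2BGR))
E
```

```text
t 4.3 tcp [ 0.5757 -0.0755  0.0346] head -306.5 F [-3.2 -1.4  2.3] w 0.6888410546137939
{"grip":0.69,"xyz":[-14.0,-0.6,0.6],"angular":[0,0,0.001]}
```

View pics/m2.png

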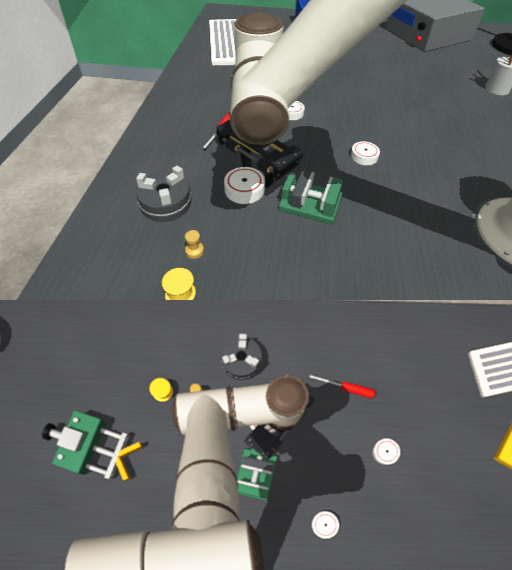

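The side view (upper) shows the blank in the fork at (244,180), passing between the chuck (163,185) and the vise (312,190), with room on both sides. I'll follow an arc around the vise corner, then run straight to the fixture axis.

```bash
cat > arc.py <<'E'
from h import *
def arc(n,rho,dh):
    s=r.sense();R=np.array(s['ee_rot']);p=np.array(s['tcp_pos'])[:2]
    h=np.degrees(np.arctan2(-R[1,0],-R[0,0]));c=p+.043*u(h);sg=np.sign(dh)
    o=c+sg*rho*u(h+90);print('centre',c.round(4))
    rows([behind(o-sg*rho*u(h+dh*i+90),h+dh*i) for i in range(1,n+1)],.69)
E
python3 - <<'E'
from arc import *
arc(10,.08,7)
E
```

```text
centre [ 0.6012 -0.0409]
t 4.3 tcp [ 0.5757 -0.0755  0.0346] head -306.5 F [-3.2 -1.4  2.3] w 0.6888410546137939
{"grip":0.69,"xyz":[-10.1,-4.6,0.6],"angular":[0,0,-0.122]}
{"grip":0.69,"xyz":[-20.6,-8.0,0.6],"angular":[0,0,-0.244]}
{"grip":0.69,"xyz":[-31.5,-10.1,0.6],"angular":[0,0,-0.367]}
{"grip":0.69,"xyz":[-42.6,-10.8,0.6],"angular":[0,0,-0.489]}
{"grip":0.69,"xyz":[-53.7,-10.2,0.5],"angular":[0,0,-0.611]}
{"grip":0.69,"xyz":[-64.6,-8.2,0.5],"angular":[0,0,-0.733]}
{"grip":0.69,"xyz":[-75.2,-4.9,0.5],"angular":[0,0,-0.855]}
{"grip":0.69,"xyz":[-85.3,-0.4,0.5],"angular":[0,0,-0.977]}
{"grip":0.69,"xyz":[-94.8,5.4,0.5],"angular":[0,0,-1.100]}
{"grip":0.69,"xyz":[-103.5,12.2,0.5],"angular":[0,0,-1.222]}
```

Call:
{"name": "move_arm", "arguments": {"series": [{"grip": 0.69, "xyz": [-10, -4.6, 0.5], "angular": [0, 0, -0.12]}, {"grip": 0.69, "xyz": [-20.6, -8, 0.5], "angular": [0, 0, -0.245]}, {"grip": 0.69, "xyz": [-31.5, -10, 0.5], "angular": [0, 0, -0.365]}, {"grip": 0.69, "xyz": [-42.6, -10.8, 0.5], "angular": [0, 0, -0.49]}, {"grip": 0.69, "xyz": [-53.7, -10.2, 0.5], "angular": [0, 0, -0.61]}, {"grip": 0.69, "xyz": [-64.6, -8.2, 0.5], "angular": [0, 0, -0.735]}, {"grip": 0.69, "xyz": [-75.2, -5, 0.5], "angular": [0, 0, -0.855]}, {"grip": 0.69, "xyz": [-85.3, -0.4, 0.5], "angular": [0, 0, -0.975]}, {"grip": 0.69, "xyz": [-94.8, 5.4, 0.5], "angular": [0, 0, -1.1]}, {"grip": 0.69, "xyz": [-103.5, 12.2, 0.5], "angular": [0, 0, -1.22]}]}}

```text
time_s: 5.3
tcp_pos: [0.6295, 0.0148, 0.0344]
ee_rot: [[0.555, -0.832, 0.003], [-0.832, -0.555, 0.0], [0.002, -0.003, -1.0]]
wrist_force: [1.5, -2.5, 0.7]
gripper_width: 0.693
gripper_force: 2.5
```

```bash
python3 - <<'E'
from arc import *
arc(4,.08,6.5)
E
```

```text
centre [0.6057 0.0506]
t 5.3 tcp [0.6295 0.0148 0.0344] head -236.3 F [ 1.5 -2.5  0.7] w 0.6930066698070957
{"grip":0.69,"xyz":[-9.3,-4.4,0.4],"angular":[0,0,-0.113]}
{"grip":0.69,"xyz":[-19.1,-7.6,0.4],"angular":[0,0,-0.227]}
{"grip":0.69,"xyz":[-29.2,-9.8,0.4],"angular":[0,0,-0.340]}
{"grip":0.69,"xyz":[-39.4,-10.8,0.4],"angular":[0,0,-0.454]}
```

Call:
{"name": "move_arm", "arguments": {"series": [{"grip": 0.69, "xyz": [-9.3, -4.4, 0.4], "angular": [0, 0, -0.113]}, {"grip": 0.69, "xyz": [-19, -7.6, 0.4], "angular": [0, 0, -0.227]}, {"grip": 0.69, "xyz": [-29.2, -9.8, 0.4], "angular": [0, 0, -0.34]}, {"grip": 0.69, "xyz": [-39.4, -10.8, 0.4], "angular": [0, 0, -0.454]}, {"grip": 0.69, "xyz": [-50.2, -5.5, 0.4], "angular": [0, 0, -0.454]}, {"grip": 0.69, "xyz": [-61, -0.2, 0.4], "angular": [0, 0, -0.454]}, {"grip": 0.69, "xyz": [-71.8, 5, 0.4], "angular": [0, 0, -0.454]}, {"grip": 0.69, "xyz": [-82.6, 10.3, 0.4], "angular": [0, 0, -0.454]}, {"grip": 0.69, "xyz": [-93.4, 15.6, 0.4], "angular": [0, 0, -0.454]}]}}

```text
time_s: 6.2
tcp_pos: [0.5636, 0.0845, 0.0343]
ee_rot: [[0.861, -0.509, 0.002], [-0.509, -0.861, 0.001], [0.002, -0.002, -1.0]]
wrist_force: [4.4, -2.9, 2.7]
gripper_width: 0.689
gripper_force: 3.2
```

```bash
python3 - <<'E'
from h import *
c=cap('side','s3');im=c['img']
s=r.sense();h=149.7;ctr=np.array(s['tcp_pos'])[:2]+.043*u(h);q=w2p(c,[[*ctr,.03]])[0];print('est centre',ctr,'px',q)
x,y=q.astype(int);g=im[y-12:y+13,x-15:x+16].max(2).astype(float);w=np.clip(110-g,0,None);yy,xx=np.mgrid[y-12:y+13,x-15:x+16]
d=((w*xx).sum()/w.sum(),(w*yy).sum()/w.sum());print('dot',d,p2w(c,[d],.03))
a=SEAT-.115*u(YAW);print('goal',a)
rows([behind(a,h)],.69)
cv2.imwrite('pics/m3.png',cv2.cvtColor(np.vstack([im[60:384],]),cv2.COLOR_RGB2BGR))
E
```

```text
est centre [0.52449219 0.1068154 ] px [268.85706845 235.91945565]
dot (np.float64(262.8219034289713), np.float64(231.51189643107068)) [[0.53748918 0.09760994 0.03      ]]
goal [0.42838148 0.16025321]
t 6.25 tcp [0.5616 0.0851 0.0341] head -210.6 F [-0.   0.4  2.2] w 0.6891059262176589
{"grip":0.69,"xyz":[-109.9,3.0,0.1],"angular":[0,0,-0.006]}
```

View pics/m3.png

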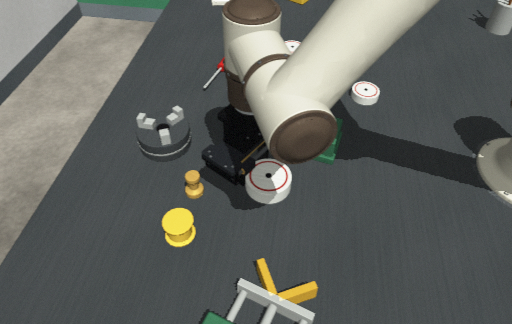

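The dot shows at (269,236) in the full frame, which matches the predicted (268.9,235.9), so the blank is seated in the fork and everything is clear. I'll push it to the fixture axis.

Call:
{"name": "move_arm", "arguments": {"series": [{"grip": 0.69, "xyz": [-10, 0.3, 0], "angular": [0, 0, 0]}, {"grip": 0.69, "xyz": [-23, 0.6, 0], "angular": [0, 0, 0]}, {"grip": 0.69, "xyz": [-36, 1, 0], "angular": [0, 0, 0]}, {"grip": 0.69, "xyz": [-49, 1.4, 0], "angular": [0, 0, 0]}, {"grip": 0.69, "xyz": [-62, 1.7, 0], "angular": [0, 0, 0]}, {"grip": 0.69, "xyz": [-75, 2, 0], "angular": [0, 0, 0]}, {"grip": 0.69, "xyz": [-88, 2.4, 0], "angular": [0, 0, 0]}, {"grip": 0.69, "xyz": [-98, 2.7, 0], "angular": [0, 0, 0]}, {"grip": 0.69, "xyz": [-105, 3, 0], "angular": [0, 0, 0]}, {"grip": 0.69, "xyz": [-110, 3, 0], "angular": [0, 0, 0]}]}}

```text
time_s: 7.25
tcp_pos: [0.4672, 0.1377, 0.0339]
ee_rot: [[0.861, -0.509, 0.001], [-0.509, -0.861, 0.0], [0.001, -0.0, -1.0]]
wrist_force: [5.4, -3.5, 2.4]
gripper_width: 0.687
gripper_force: 2.7
```

```bash
python3 - <<'E'
from h import *
s=r.sense();R=np.array(s['ee_rot']);h=np.degrees(np.arctan2(-R[1,0],-R[0,0]));c=np.array(s['tcp_pos'])[:2]+.043*u(h)
d=c-SEAT;print('blank',c,'along',d@u(YAW),'lat',d@u(YAW+90))
T=[behind(c,h,.055)]+[behind(c,h+(YAW-h)*i/10,.056) for i in range(1,11)]
rows(T,.69)
E
```

```text
blank [0.43021554 0.15953685] along -0.11510769201376075 lat -0.001966043740205832
t 7.25 tcp [0.4672 0.1377 0.0339] head -210.6 F [ 5.4 -3.5  2.4] w 0.6866693607856099
{"grip":0.69,"xyz":[12.0,-0.0,-0.1],"angular":[0,0,-0.000]}
{"grip":0.69,"xyz":[12.5,7.6,-0.1],"angular":[0,0,0.135]}
{"grip":0.69,"xyz":[11.0,15.0,-0.1],"angular":[0,0,0.271]}
{"grip":0.69,"xyz":[8.4,22.1,-0.1],"angular":[0,0,0.406]}
{"grip":0.69,"xyz":[5.0,28.9,-0.1],"angular":[0,0,0.542]}
{"grip":0.69,"xyz":[0.6,35.1,-0.1],"angular":[0,0,0.677]}
{"grip":0.69,"xyz":[-4.5,40.7,-0.1],"angular":[0,0,0.813]}
{"grip":0.69,"xyz":[-10.4,45.5,-0.1],"angular":[0,0,0.948]}
{"grip":0.69,"xyz":[-16.8,49.5,-0.1],"angular":[0,0,1.084]}
{"grip":0.69,"xyz":[-23.7,52.6,-0.1],"angular":[0,0,1.219]}
{"grip":0.69,"xyz":[-31.0,54.7,-0.1],"angular":[0,0,1.355]}
```

Call:
{"name": "move_arm", "arguments": {"series": [{"grip": 0.69, "xyz": [13, 0, 0], "angular": [0, 0, 0]}, {"grip": 0.69, "xyz": [12.5, 7.6, 0], "angular": [0, 0, 0.135]}, {"grip": 0.69, "xyz": [11, 15, 0], "angular": [0, 0, 0.27]}, {"grip": 0.69, "xyz": [8.4, 22, 0], "angular": [0, 0, 0.405]}, {"grip": 0.69, "xyz": [5, 29, 0], "angular": [0, 0, 0.54]}, {"grip": 0.69, "xyz": [0.6, 35, 0], "angular": [0, 0, 0.675]}, {"grip": 0.69, "xyz": [-4.5, 40.7, 0], "angular": [0, 0, 0.815]}, {"grip": 0.69, "xyz": [-10.4, 45.5, 0], "angular": [0, 0, 0.95]}, {"grip": 0.69, "xyz": [-16.8, 49.5, 0], "angular": [0, 0, 1.085]}, {"grip": 0.69, "xyz": [-23.7, 52.6, 0], "angular": [0, 0, 1.22]}]}}

```text
time_s: 8.25
tcp_pos: [0.4189, 0.103, 0.0329]
ee_rot: [[-0.189, -0.982, -0.004], [-0.982, 0.189, -0.002], [0.002, 0.003, -1.0]]
wrist_force: [-0.0, 0.0, -0.9]
gripper_width: 0.69
gripper_force: 0.0
```

Call:
{"name": "move_arm", "arguments": {"series": [{"grip": 0.69, "xyz": [-2, 7, 0], "angular": [0, 0, 0.13]}, {"grip": 0.69, "xyz": [-2, 7.5, 0], "angular": [0, 0, 0.135]}, {"grip": 0.69, "xyz": [-2, 7.5, 0], "angular": [0, 0, 0.135]}]}}

```text
time_s: 8.55
tcp_pos: [0.4129, 0.1071, 0.0333]
ee_rot: [[-0.311, -0.951, -0.002], [-0.951, 0.311, -0.001], [0.001, 0.001, -1.0]]
wrist_force: [0.7, 0.4, 0.4]
gripper_width: 0.69
gripper_force: 0.0
```

```bash
python3 - <<'E'
from h import *
c=cap('side','s4');im=c['img']; cap('top','t4')
q=w2p(c,[[.4302,.1595,.03]])[0];print(q,w2p(c,[[*(SEAT+.064*u(YAW)),.034]]))
x,y=q.astype(int);g=im[y-8:y+9,x-8:x+9].max(2).astype(float);w=np.clip(110-g,0,None);yy,xx=np.mgrid[y-8:y+9,x-8:x+9]
d=((w*xx).sum()/w.sum(),(w*yy).sum()/w.sum());P=p2w(c,[d],.03)[0];print('dot',d,P,'lat',(P[:2]-SEAT)@u(YAW+90),'al',(P[:2]-SEAT)@u(YAW))
rows([behind(SEAT-.115*u(YAW),YAW)],.69)
cv2.imwrite('pics/c4.png',cv2.cvtColor(cv2.resize(im[200:384,170:370],None,fx=4,fy=3.2,interpolation=cv2.INTER_CUBIC),cv2.COLOR_RGB2BGR)[:600])
E
```

```text
[316.73423669 264.21353676] [[277.24758034 350.53090788]]
dot (np.float64(317.47263313609466), np.float64(264.0103550295858)) [0.42888211 0.15885676 0.03      ] lat -0.000911742908799183 al -0.11617022395246254
t 8.65 tcp [0.4134 0.1074 0.0334] head -288.1 F [ 0.2 -0.1  0.7] w 0.6879886263181585
{"grip":0.69,"xyz":[-11.9,2.3,-0.6],"angular":[0,0,0.001]}
```

View pics/c4.png

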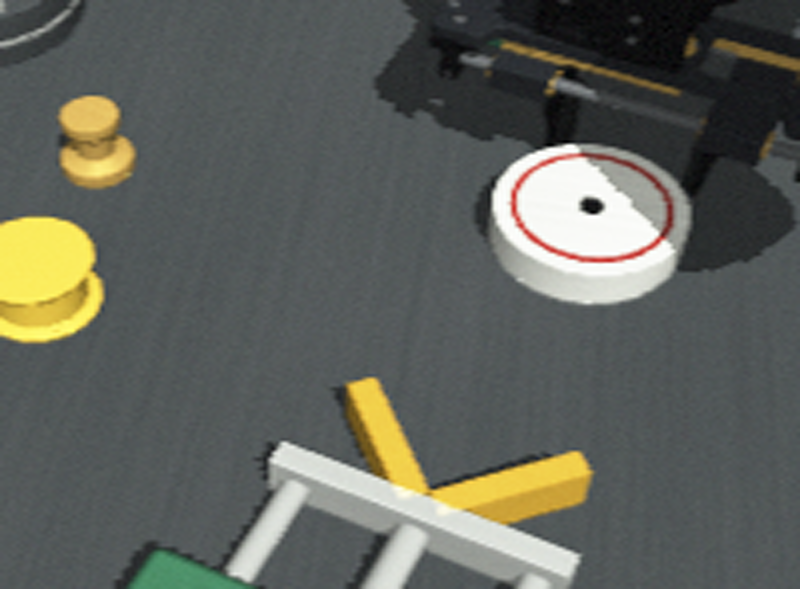

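The side crop shows the blank centred in front of the V: dot at (592,206), V inner vertex at (428,494). Fitting and spool are undisturbed. I'll refine the fixture fit using both cameras.

```bash
python3 - <<'E'
from h import *
from scipy.optimize import least_squares
c=dict(np.load('pics/top0.npz'));d=dict(np.load('pics/s4.npz'))
blk=[((.107,-.075),(425,145)),((.107,.075),(293,470))]
V=[((.064,0),(537,375)),((.02,-.044),(678,315)),((.02,.044),(597,497)),((.0285,-.0525),(655,282)),((.0285,.0525),(562,512))]
S=[(277,354),(264.5,318.1),(315.8,341.6),(256.8,320.3),(317.8,347.2)]
o=np.array([[30+(q[0]+.5)/6-.5,155+(q[1]+.5)/6-.5] for _,q in blk+V])
def res(p,side=1,top=1):
    x,y,a,s=p;R=np.array([[np.cos(a),-np.sin(a)],[np.sin(a),np.cos(a)]])
    B=[[*(R@np.array(l)+[x,y]),.055] for l,_ in blk];W=[[*(R@np.array([l[0]+s-.03,l[1]])+[x,y]),.034] for l,_ in V]
    e=np.vstack([(w2p(c,B+W)-o)*top,(w2p(d,W)-S)*side]);return e.ravel()
for k in((1,0),(1,1),(1,.1),(.7,.02)):
    f=least_squares(res,[.47,.3,1.25,.003],args=k,loss='soft_l1');x,y,a,s=f.x
    print(k,f.x.round(4),np.degrees(a).round(2),'seat',np.round([x+np.cos(a)*(s-.03),y+np.sin(a)*(s-.03)],4));
    if k==(1,1):print(res(f.x).reshape(-1,2).round(1).tolist())
E
```

```text
(1, 0) [0.4057 0.0984 1.2548 0.2154] 71.89 seat [0.4633 0.2746]
(1, 1) [0.4727 0.3005 1.2495 0.0014] 71.59 seat [0.4636 0.2733]
[[0.3, 0.1], [-0.7, 0.9], [-1.4, -0.6], [-2.7, -0.7], [-2.1, 1.0], [-0.7, 0.7], [-0.6, 0.5], [0.3, -1.0], [-0.6, -1.1], [-1.0, -1.2], [0.0, -1.1], [0.2, 0.4]]
(1, 0.1) [0.4718 0.3006 1.2546 0.0027] 71.88 seat [0.4633 0.2746]
(0.7, 0.02) [0.4718 0.3006 1.2556 0.0027] 71.94 seat [0.4633 0.2746]
```

```bash
sed -i 's/^SEAT=.*/SEAT=np.array([.4634,.274]);YAW=71.8/' h.py; python3 - <<'E'
from h import *
rows([behind(SEAT-t*u(YAW),YAW) for t in(.120,.10,.05,.006)],.69)
E
```

```text
t 8.65 tcp [0.4134 0.1074 0.0334] head -288.1 F [ 0.2 -0.1  0.7] w 0.6879886263181585
{"grip":0.69,"xyz":[-10.9,4.5,-0.6],"angular":[0,0,0.001]}
{"grip":0.69,"xyz":[-30.9,4.5,-0.6],"angular":[0,0,0.001]}
{"grip":0.69,"xyz":[-80.9,4.5,-0.6],"angular":[0,0,0.001]}
{"grip":0.69,"xyz":[-124.9,4.4,-0.6],"angular":[0,0,0.001]}
```

Call:
{"name": "move_arm", "arguments": {"series": [{"grip": 0.69, "xyz": [-2, 4.4, -0.5], "angular": [0, 0, 0]}, {"grip": 0.69, "xyz": [-9, 4.4, -0.5], "angular": [0, 0, 0]}, {"grip": 0.69, "xyz": [-17, 4.4, -0.5], "angular": [0, 0, 0]}, {"grip": 0.69, "xyz": [-29, 4.4, -0.5], "angular": [0, 0, 0]}, {"grip": 0.69, "xyz": [-42, 4.4, -0.5], "angular": [0, 0, 0]}, {"grip": 0.69, "xyz": [-55, 4.4, -0.5], "angular": [0, 0, 0]}, {"grip": 0.69, "xyz": [-68, 4.4, -0.5], "angular": [0, 0, 0]}, {"grip": 0.69, "xyz": [-81, 4.4, -0.5], "angular": [0, 0, 0]}, {"grip": 0.69, "xyz": [-90, 4.4, -0.5], "angular": [0, 0, 0]}, {"grip": 0.69, "xyz": [-96, 4.4, -0.5], "angular": [0, 0, 0]}]}}

```text
time_s: 9.65
tcp_pos: [0.4374, 0.1989, 0.0337]
ee_rot: [[-0.312, -0.95, -0.005], [-0.95, 0.312, -0.005], [0.006, 0.003, -1.0]]
wrist_force: [-2.2, -7.8, 5.4]
gripper_width: 0.689
gripper_force: 3.6
```

Call:
{"name": "move_arm", "arguments": {"series": [{"grip": 0.69, "xyz": [-6, 0, 0], "angular": [0, 0, 0]}, {"grip": 0.69, "xyz": [-12, 0, 0], "angular": [0, 0, 0]}, {"grip": 0.69, "xyz": [-17, 0, 0], "angular": [0, 0, 0]}, {"grip": 0.69, "xyz": [-21, 0, 0], "angular": [0, 0, 0]}, {"grip": 0.69, "xyz": [-24, 0, 0], "angular": [0, 0, 0]}]}}

```text
time_s: 10.15
tcp_pos: [0.4445, 0.2207, 0.0337]
ee_rot: [[-0.313, -0.95, -0.006], [-0.95, 0.313, -0.006], [0.007, 0.004, -1.0]]
wrist_force: [-2.9, -7.9, 4.9]
gripper_width: 0.689
gripper_force: 3.8
```

```bash
python3 - <<'E'
from h import *
c=cap('side','s5');im=c['img']
s=r.sense();C=np.array(s['tcp_pos'])[:2]+.043*u(YAW);print('C',C)
q=w2p(c,[[*C,.03]])[0]
x,y=q.astype(int);g=im[y-8:y+9,x-8:x+9].max(2).astype(float);w=np.clip(110-g,0,None);yy,xx=np.mgrid[y-8:y+9,x-8:x+9]
d=((w*xx).sum()/w.sum(),(w*yy).sum()/w.sum());P=p2w(c,[d],.03)[0];print('dot',d,q,P,'lat',(P[:2]-SEAT)@u(YAW+90),'al',(P[:2]-SEAT)@u(YAW))
rows([behind(SEAT,YAW)],.69)
cv2.imwrite('pics/c5.png',cv2.cvtColor(cv2.resize(im[230:384,190:370],None,fx=4.2,fy=3.8,interpolation=cv2.INTER_CUBIC),cv2.COLOR_RGB2BGR))
E
```

```text
C [0.45816636 0.26206602]
dot (np.float64(298.5699855699856), np.float64(312.5199615199615)) [297.36589155 313.41421279] [0.45631337 0.26017794 0.03      ] lat 0.002414990694864957 al -0.01534397360006548
t 10.2 tcp [0.4447 0.2212 0.0337] head -288.2 F [-3.2 -6.3  4.4] w 0.6884207064044524
{"grip":0.69,"xyz":[-13.0,-1.2,-0.4],"angular":[0,0,-0.000]}
```

View pics/c5.png

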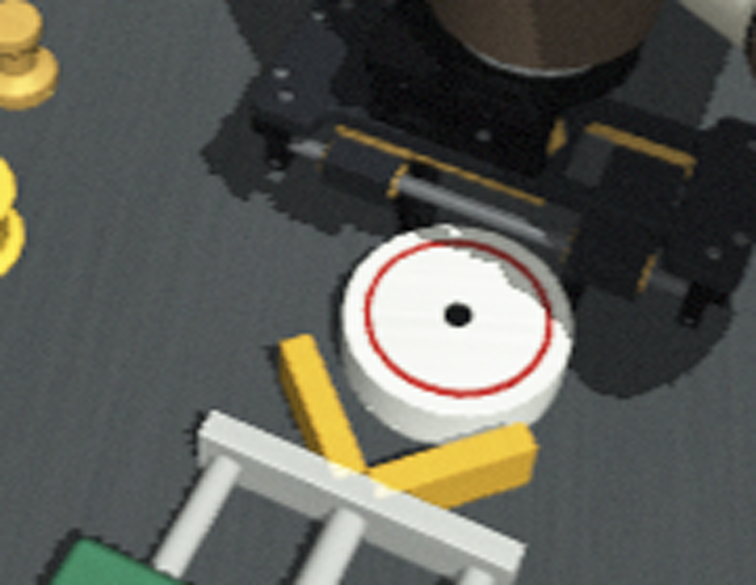

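The crop shows the blank between the V walls, dot at (458,314), just short of the seat and 1–2 mm to the right. I'll back off, shut the fingers so a flat face pushes and the V centres the blank itself, then re-approach.

Call:
{"name": "move_arm", "arguments": {"series": [{"grip": 0.69, "xyz": [8, -1, 0], "angular": [0, 0, 0]}, {"grip": 0.69, "xyz": [20, -1, 0], "angular": [0, 0, 0]}, {"grip": 0, "xyz": [22, -1, 0], "angular": [0, 0, 0]}, {"grip": 0, "xyz": [22, -1, 0], "angular": [0, 0, 0]}, {"grip": 0, "xyz": [22, -1, 0], "angular": [0, 0, 0]}, {"grip": 0, "xyz": [22, -1, 0], "angular": [0, 0, 0]}, {"grip": 0, "xyz": [22, -1, 0], "angular": [0, 0, 0]}, {"grip": 0, "xyz": [22, -1, 0], "angular": [0, 0, 0]}, {"grip": 0, "xyz": [22, -1, 0], "angular": [0, 0, 0]}]}}

```text
time_s: 11.1
tcp_pos: [0.4407, 0.2018, 0.0341]
ee_rot: [[-0.313, -0.95, 0.0], [-0.95, 0.313, 0.0], [-0.0, -0.0, -1.0]]
wrist_force: [-0.4, 0.2, 0.6]
gripper_width: 0.138
gripper_force: 0.0
```

```bash
python3 - <<'E'
from h import *
s=r.sense();print(s['wrist_force'],s['gripper_width'])
rows([behind(SEAT-t*u(YAW),YAW,.0545) for t in (.014,0)],0)
E
```

```text
[-0.43677532  0.21349334  0.63112846] 0.13799688272734506
t 11.1 tcp [0.4407 0.2018 0.0341] head -288.2 F [-0.4  0.2  0.6] w 0.13799688272734506
{"grip":0,"xyz":[-7.1,1.0,0.1],"angular":[0,0,-0.000]}
{"grip":0,"xyz":[-21.1,1.0,0.1],"angular":[0,0,-0.000]}
```

Call:
{"name": "move_arm", "arguments": {"series": [{"grip": 0, "xyz": [0, 1, 0], "angular": [0, 0, 0]}, {"grip": 0, "xyz": [0, 1, 0], "angular": [0, 0, 0]}, {"grip": 0, "xyz": [0, 1, 0], "angular": [0, 0, 0]}, {"grip": 0, "xyz": [-3, 1, 0], "angular": [0, 0, 0]}, {"grip": 0, "xyz": [-6, 1, 0], "angular": [0, 0, 0]}, {"grip": 0, "xyz": [-9, 1, 0], "angular": [0, 0, 0]}, {"grip": 0, "xyz": [-12, 1, 0], "angular": [0, 0, 0]}, {"grip": 0, "xyz": [-15, 1, 0], "angular": [0, 0, 0]}, {"grip": 0, "xyz": [-18, 1, 0], "angular": [0, 0, 0]}]}}

```text
time_s: 12.0
tcp_pos: [0.4424, 0.2153, 0.0337]
ee_rot: [[-0.314, -0.949, -0.008], [-0.949, 0.314, -0.008], [0.01, 0.005, -1.0]]
wrist_force: [-3.0, -9.1, 8.7]
gripper_width: 0.006
gripper_force: 4.9
```

```bash
cat > st.py <<'E'
from h import *
c=cap('side','sx');im=c['img'];s=r.sense();p=np.array(s['tcp_pos'])[:2];F=np.array(s['wrist_force'])
C=p+.0545*u(YAW);q=w2p(c,[[*C,.03]])[0];x,y=np.round(q).astype(int)
g=im[y-7:y+8,x-8:x+9].max(2).astype(float);w=np.clip(110-g,0,None);yy,xx=np.mgrid[y-7:y+8,x-8:x+9]
d=((w*xx).sum()/w.sum(),(w*yy).sum()/w.sum());P=p2w(c,[d],.03)[0][:2]
print('t',round(s['time_s'],2),'w',s['gripper_width'],'axial F',-F[:2]@u(YAW),'lat F',F[:2]@u(YAW+90),'Fz',F[2])
for n,X in(('tcp+54.5',C),('dot',P)):print(n,'al',((X-SEAT)@u(YAW)*1e3).round(1),'lat',((X-SEAT)@u(YAW+90)*1e3).round(1))
E
python3 st.py
```

```text
t 12.05 w 0.0036361548180850827 axial F 7.527130718218998 lat F -0.007842943679998448 Fz 6.162941052879194
tcp+54.5 al -7.1 lat 1.4
dot al -8.0 lat 2.9
```

Call:
{"name": "move_arm", "arguments": {"series": [{"grip": 0, "xyz": [-2, 0, 0], "angular": [0, 0, 0]}, {"grip": 0, "xyz": [-4, 0, 0], "angular": [0, 0, 0]}, {"grip": 0, "xyz": [-6, 0, 0], "angular": [0, 0, 0]}, {"grip": 0, "xyz": [-8, 0, 0], "angular": [0, 0, 0]}, {"grip": 0, "xyz": [-9, 0, 0], "angular": [0, 0, 0]}, {"grip": 0, "xyz": [-9, 0, 0], "angular": [0, 0, 0]}, {"grip": 0, "xyz": [-9, 0, 0], "angular": [0, 0, 0]}]}}

```text
time_s: 12.75
tcp_pos: [0.4436, 0.2201, 0.0337]
ee_rot: [[-0.315, -0.949, -0.012], [-0.949, 0.315, -0.014], [0.018, 0.007, -1.0]]
wrist_force: [-1.4, -18.3, 13.8]
gripper_width: 0.004
gripper_force: 9.1
```

```bash
python3 st.py
```

```text
t 12.8 w 0.0007926032237613028 axial F 18.40372374113699 lat F -3.4406284386744153 Fz 13.817033177652185
tcp+54.5 al -2.9 lat 2.0
dot al -3.3 lat 2.9
```

Call:
{"name": "move_arm", "arguments": {"series": [{"grip": 0, "xyz": [3, 0, 0], "angular": [0, 0, 0]}, {"grip": 0, "xyz": [8, 0, 0], "angular": [0, 0, 0]}, {"grip": 0, "xyz": [12, 0, 0], "angular": [0, 0, 0]}, {"grip": 0, "xyz": [12, 0, 0], "angular": [0, 0, 0]}, {"grip": 0, "xyz": [12, 0, 0], "angular": [0, 0, 0]}]}}

```text
time_s: 13.3
tcp_pos: [0.4449, 0.217, 0.0343]
ee_rot: [[-0.312, -0.95, 0.001], [-0.95, 0.312, 0.001], [-0.001, -0.001, -1.0]]
wrist_force: [0.1, 0.4, -0.1]
gripper_width: 0.005
gripper_force: 0.0
```

```bash
python3 st.py; python3 - <<'E'
from h import *
c=dict(np.load('pics/sx.npz'));im=c['img']
print(r.sense()['tcp_pos'],r.sense()['moment'])
cv2.imwrite('pics/c6.png',cv2.cvtColor(cv2.resize(im[230:384,190:370],None,fx=4.2,fy=3.8,interpolation=cv2.INTER_CUBIC),cv2.COLOR_RGB2BGR))
E
```

```text
t 13.35 w 0.006582940646782708 axial F -0.2173706350430393 lat F 0.21863950507066682 Fz 0.1817329525948423
tcp+54.5 al -5.4 lat -0.2
dot al -3.3 lat 2.8
[0.44486141 0.21703502 0.03426596] [ 0.0220999   0.04236215 -0.03299583]
```

View pics/c6.png

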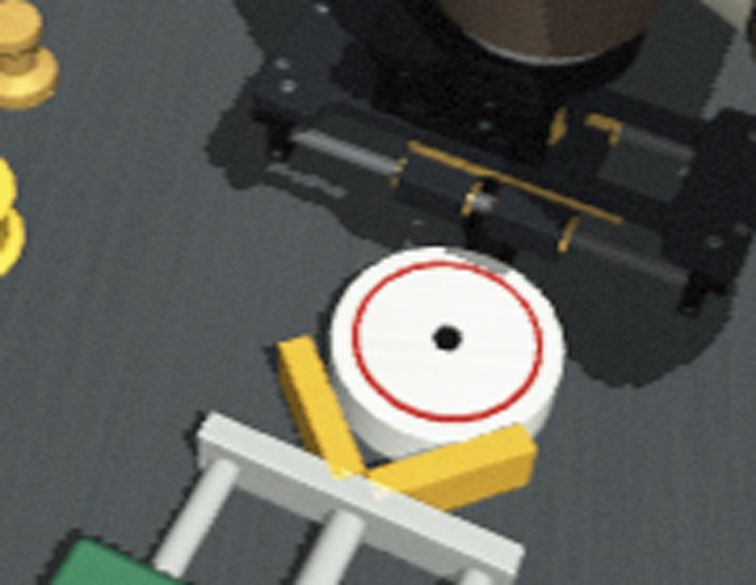

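The crop shows the blank on the right-hand face, dot at (447,338), about 3 mm right of centre and not yet in both faces. The arm is soft (about 2 N/mm) and cross-coupled, so I'll push diagonally toward centre with a slight upward bias to take off the downward drag.

Call:
{"name": "move_arm", "arguments": {"series": [{"grip": 0, "xyz": [0, 1.5, 0], "angular": [0, 0, 0]}, {"grip": 0, "xyz": [-2, 1.5, 0], "angular": [0, 0, 0]}, {"grip": 0, "xyz": [-4, 0.5, -0.4], "angular": [0, 0, 0]}, {"grip": 0, "xyz": [-5, -0.5, -0.7], "angular": [0, 0, 0]}, {"grip": 0, "xyz": [-6, -1.5, -1], "angular": [0, 0, 0]}, {"grip": 0, "xyz": [-7, -2.5, -1.3], "angular": [0, 0, 0]}, {"grip": 0, "xyz": [-8, -3.5, -1.6], "angular": [0, 0, 0]}, {"grip": 0, "xyz": [-8, -3.5, -1.6], "angular": [0, 0, 0]}, {"grip": 0, "xyz": [-8, -3.5, -1.6], "angular": [0, 0, 0]}]}}

```text
time_s: 14.25
tcp_pos: [0.4484, 0.22, 0.0346]
ee_rot: [[-0.314, -0.949, -0.005], [-0.949, 0.314, -0.005], [0.007, 0.003, -1.0]]
wrist_force: [-1.1, -7.5, -2.6]
gripper_width: 0.005
gripper_force: 3.4
```

```bash
python3 st.py
```

```text
t 14.3 w 0.0035388253939535215 axial F 6.983039772989201 lat F -2.51663906516275 Fz -2.8488502258227046
tcp+54.5 al -1.5 lat -2.7
dot al -1.3 lat 1.0
```

Call:
{"name": "move_arm", "arguments": {"series": [{"grip": 0, "xyz": [-0.5, -0.5, 0.4], "angular": [0, 0, 0]}, {"grip": 0, "xyz": [-1, -1, 0.4], "angular": [0, 0, 0]}, {"grip": 0, "xyz": [-1.5, -1.5, 0.4], "angular": [0, 0, 0]}, {"grip": 0, "xyz": [-2, -2, 0.3], "angular": [0, 0, 0]}, {"grip": 0, "xyz": [-2.5, -2, 0.2], "angular": [0, 0, 0]}, {"grip": 0, "xyz": [-2.5, -2, 0.2], "angular": [0, 0, 0]}]}}

```text
time_s: 14.9
tcp_pos: [0.4509, 0.2213, 0.0343]
ee_rot: [[-0.314, -0.949, -0.006], [-0.949, 0.314, -0.006], [0.008, 0.004, -1.0]]
wrist_force: [-0.2, -7.3, -1.9]
gripper_width: 0.005
gripper_force: 3.9
```

```bash
python3 st.py
```

```text
t 14.95 w 0.006121504110000892 axial F 7.999781190624464 lat F -1.2521235695677309 Fz -1.221466464134329
tcp+54.5 al 0.5 lat -4.6
dot al 0.7 lat 0.2
```

Call:
{"name": "move_arm", "arguments": {"series": [{"grip": 0, "xyz": [-1.5, -0.2, 0], "angular": [0, 0, 0]}, {"grip": 0, "xyz": [-3, -0.3, 0], "angular": [0, 0, 0]}, {"grip": 0, "xyz": [-4.5, -0.3, 0], "angular": [0, 0, 0]}, {"grip": 0, "xyz": [-6, -0.3, 0], "angular": [0, 0, 0]}, {"grip": 0, "xyz": [-7.5, -0.3, 0], "angular": [0, 0, 0]}, {"grip": 0, "xyz": [-8, -0.3, 0], "angular": [0, 0, 0]}, {"grip": 0, "xyz": [-8, -0.3, 0], "angular": [0, 0, 0]}]}}

```text
time_s: 15.65
tcp_pos: [0.4537, 0.2288, 0.0343]
ee_rot: [[-0.314, -0.949, -0.006], [-0.949, 0.314, -0.006], [0.007, 0.004, -1.0]]
wrist_force: [-1.3, -7.9, -1.6]
gripper_width: 0.001
gripper_force: 3.8
```

```bash
python3 st.py
```

```text
t 15.7 w 0.00207142788668964 axial F 6.828436825241201 lat F 0.04367879059573199 Fz -1.4789534856078608
tcp+54.5 al 8.5 lat -4.9
dot al 8.9 lat 0.1
```

Call:
{"name": "move_arm", "arguments": {"series": [{"grip": 0, "xyz": [-1.5, 0, 0.1], "angular": [0, 0, 0]}, {"grip": 0, "xyz": [-3, 0, 0.1], "angular": [0, 0, 0]}, {"grip": 0, "xyz": [-4.5, 0, 0.1], "angular": [0, 0, 0]}, {"grip": 0, "xyz": [-6, 0, 0.1], "angular": [0, 0, 0]}, {"grip": 0, "xyz": [-6, 0, 0.1], "angular": [0, 0, 0]}]}}

```text
time_s: 16.2
tcp_pos: [0.4555, 0.2343, 0.0343]
ee_rot: [[-0.314, -0.949, -0.006], [-0.949, 0.314, -0.006], [0.008, 0.004, -1.0]]
wrist_force: [-0.9, -7.6, -0.7]
gripper_width: 0.008
gripper_force: 4.1
```

Call:
{"name": "move_arm", "arguments": {"series": [{"grip": 0, "xyz": [-1, 0, 0], "angular": [0, 0, 0]}, {"grip": 0, "xyz": [-2, 0, 0], "angular": [0, 0, 0]}, {"grip": 0, "xyz": [-3, 0, 0], "angular": [0, 0, 0]}, {"grip": 0, "xyz": [-3, 0, 0], "angular": [0, 0, 0]}]}}

```text
time_s: 16.6
tcp_pos: [0.4564, 0.2371, 0.0342]
ee_rot: [[-0.314, -0.949, -0.006], [-0.949, 0.314, -0.007], [0.008, 0.004, -1.0]]
wrist_force: [-1.1, -7.9, -0.4]
gripper_width: 0.009
gripper_force: 4.2
```

```bash
python3 st.py
```

```text
t 16.65 w 0.005043546516068895 axial F 8.222205501836697 lat F -1.439316802817047 Fz -0.9372026894898262
tcp+54.5 al 17.2 lat -4.9
dot al 17.4 lat 0.2
```

Call:
{"name": "move_arm", "arguments": {"series": [{"grip": 0, "xyz": [-1, 0, 0], "angular": [0, 0, 0]}, {"grip": 0, "xyz": [-2, 0, 0], "angular": [0, 0, 0]}, {"grip": 0, "xyz": [-3, 0, 0], "angular": [0, 0, 0]}, {"grip": 0, "xyz": [-3, 0, 0], "angular": [0, 0, 0]}]}}

```text
time_s: 17.05
tcp_pos: [0.4573, 0.2398, 0.0342]
ee_rot: [[-0.314, -0.949, -0.006], [-0.949, 0.314, -0.007], [0.008, 0.004, -1.0]]
wrist_force: [-1.2, -9.1, -0.9]
gripper_width: 0.006
gripper_force: 4.2
```

Call:
{"name": "move_arm", "arguments": {"series": [{"grip": 0, "xyz": [-1, 0, 0], "angular": [0, 0, 0]}, {"grip": 0, "xyz": [-2, 0, 0], "angular": [0, 0, 0]}, {"grip": 0, "xyz": [-3, 0, 0], "angular": [0, 0, 0]}, {"grip": 0, "xyz": [-3, 0, 0], "angular": [0, 0, 0]}]}}

```text
time_s: 17.45
tcp_pos: [0.4582, 0.2426, 0.0342]
ee_rot: [[-0.314, -0.949, -0.006], [-0.949, 0.314, -0.007], [0.008, 0.004, -1.0]]
wrist_force: [-1.4, -8.2, -0.6]
gripper_width: 0.007
gripper_force: 4.3
```

Call:
{"name": "move_arm", "arguments": {"series": [{"grip": 0, "xyz": [-1, 0, 0], "angular": [0, 0, 0]}, {"grip": 0, "xyz": [-2, 0, 0], "angular": [0, 0, 0]}, {"grip": 0, "xyz": [-3, 0, 0], "angular": [0, 0, 0]}, {"grip": 0, "xyz": [-3, 0, 0], "angular": [0, 0, 0]}]}}

```text
time_s: 17.85
tcp_pos: [0.4592, 0.2454, 0.0342]
ee_rot: [[-0.314, -0.949, -0.006], [-0.949, 0.314, -0.007], [0.009, 0.004, -1.0]]
wrist_force: [-0.7, -8.9, -0.9]
gripper_width: 0.003
gripper_force: 4.4
```

Call:
{"name": "move_arm", "arguments": {"series": [{"grip": 0, "xyz": [-1, 0, 0], "angular": [0, 0, 0]}, {"grip": 0, "xyz": [-2, 0, 0], "angular": [0, 0, 0]}, {"grip": 0, "xyz": [-3, 0, 0], "angular": [0, 0, 0]}, {"grip": 0, "xyz": [-3, 0, 0], "angular": [0, 0, 0]}]}}

```text
time_s: 18.25
tcp_pos: [0.4601, 0.2482, 0.0342]
ee_rot: [[-0.314, -0.949, -0.006], [-0.949, 0.314, -0.007], [0.009, 0.004, -1.0]]
wrist_force: [-1.4, -8.2, -0.0]
gripper_width: 0.006
gripper_force: 4.4
```

Call:
{"name": "move_arm", "arguments": {"series": [{"grip": 0, "xyz": [-1, 0, 0], "angular": [0, 0, 0]}, {"grip": 0, "xyz": [-2, 0, 0], "angular": [0, 0, 0]}, {"grip": 0, "xyz": [-3, 0, 0], "angular": [0, 0, 0]}, {"grip": 0, "xyz": [-3, 0, 0], "angular": [0, 0, 0]}]}}

```text
time_s: 18.65
tcp_pos: [0.461, 0.251, 0.0343]
ee_rot: [[-0.314, -0.949, -0.006], [-0.949, 0.314, -0.007], [0.009, 0.004, -1.0]]
wrist_force: [-1.9, -8.9, 1.6]
gripper_width: 0.003
gripper_force: 4.5
```

```bash
python3 st.py
```

```text
t 18.7 w 0.004800185116778082 axial F 9.121655734183062 lat F -1.9021478577755253 Fz 0.5046482962691672
tcp+54.5 al 31.9 lat -4.9
dot al 32.1 lat -0.1
```

Call:
{"name": "move_arm", "arguments": {"series": [{"grip": 0, "xyz": [-1, 0, 0], "angular": [0, 0, 0]}, {"grip": 0, "xyz": [-2, 0, 0], "angular": [0, 0, 0]}, {"grip": 0, "xyz": [-3, 0, 0], "angular": [0, 0, 0]}, {"grip": 0, "xyz": [-3, 0, 0], "angular": [0, 0, 0]}]}}

```text
time_s: 19.1
tcp_pos: [0.4619, 0.2538, 0.0342]
ee_rot: [[-0.314, -0.949, -0.007], [-0.949, 0.314, -0.007], [0.009, 0.004, -1.0]]
wrist_force: [-0.7, -8.9, -0.2]
gripper_width: 0.005
gripper_force: 4.5
```

Call:
{"name": "move_arm", "arguments": {"series": [{"grip": 0, "xyz": [-1, 0, 0], "angular": [0, 0, 0]}, {"grip": 0, "xyz": [-2, 0, 0], "angular": [0, 0, 0]}, {"grip": 0, "xyz": [-3, 0, 0], "angular": [0, 0, 0]}, {"grip": 0, "xyz": [-3, 0, 0], "angular": [0, 0, 0]}]}}

```text
time_s: 19.5
tcp_pos: [0.4624, 0.2556, 0.0342]
ee_rot: [[-0.314, -0.949, -0.008], [-0.949, 0.314, -0.009], [0.011, 0.005, -1.0]]
wrist_force: [-0.8, -11.9, 1.3]
gripper_width: 0.003
gripper_force: 5.7
```

Call:
{"name": "move_arm", "arguments": {"series": [{"grip": 0, "xyz": [-0.5, 0, -0.1], "angular": [0, 0, 0]}, {"grip": 0, "xyz": [-1, 0, -0.2], "angular": [0, 0, 0]}, {"grip": 0, "xyz": [-1, 0, -0.2], "angular": [0, 0, 0]}]}}

```text
time_s: 19.8
tcp_pos: [0.4624, 0.2557, 0.0342]
ee_rot: [[-0.314, -0.949, -0.009], [-0.949, 0.314, -0.011], [0.013, 0.005, -1.0]]
wrist_force: [-1.1, -13.7, 2.1]
gripper_width: 0.006
gripper_force: 6.5
```

```bash
python3 st.py
```

```text
t 19.85 w 0.009892588412816494 axial F 13.427517462685119 lat F -4.412621292540868 Fz 1.9693311533595372
tcp+54.5 al 36.8 lat -4.8
dot al 37.0 lat 0.2
```

On the stop: an extra 1 mm of command gave no motion and raised the force. I'll trim sideways and hold at about 15 N.

Call:
{"name": "move_arm", "arguments": {"series": [{"grip": 0, "xyz": [-0.4, -0.8, -0.1], "angular": [0, 0, 0]}, {"grip": 0, "xyz": [-0.8, -1.4, -0.2], "angular": [0, 0, 0]}, {"grip": 0, "xyz": [-0.8, -1.4, -0.2], "angular": [0, 0, 0]}]}}

```text
time_s: 20.15
tcp_pos: [0.4631, 0.2557, 0.0342]
ee_rot: [[-0.315, -0.949, -0.011], [-0.949, 0.315, -0.012], [0.014, 0.006, -1.0]]
wrist_force: [-3.1, -12.9, 1.8]
gripper_width: 0.004
gripper_force: 6.6
```

```bash
python3 st.py
```

```text
t 20.2 w 0.004451871067757521 axial F 13.09753802521606 lat F -1.130944185983899 Fz 2.850746316272071
tcp+54.5 al 37.1 lat -5.5
dot al 37.2 lat 0.1
```

Call:
{"name": "move_arm", "arguments": {"series": [{"grip": 0, "xyz": [-0.5, -0.2, -0.1], "angular": [0, 0, 0]}, {"grip": 0, "xyz": [-1, -0.4, -0.2], "angular": [0, 0, 0]}, {"grip": 0, "xyz": [-1, -0.4, -0.2], "angular": [0, 0, 0]}, {"grip": 0, "xyz": [-1, -0.4, -0.2], "angular": [0, 0, 0]}, {"grip": 0, "xyz": [-1, -0.4, -0.2], "angular": [0, 0, 0]}]}}

```text
time_s: 20.7
tcp_pos: [0.4632, 0.2558, 0.0342]
ee_rot: [[-0.315, -0.949, -0.012], [-0.949, 0.315, -0.013], [0.016, 0.007, -1.0]]
wrist_force: [-3.6, -14.8, 2.7]
gripper_width: 0.005
gripper_force: 7.3
```

```bash
python3 st.py
```

```text
t 20.75 w 0.006795570194377015 axial F 14.615013687708199 lat F -2.0925626564473743 Fz 2.6206063574812273
tcp+54.5 al 37.1 lat -5.5
dot al 37.2 lat 0.1
```

Call:
{"name": "move_arm", "arguments": {"series": [{"grip": 0, "xyz": [-0.2, -0.5, 0], "angular": [0, 0, 0]}, {"grip": 0, "xyz": [-0.2, -0.5, 0], "angular": [0, 0, 0]}, {"grip": 0, "xyz": [-0.2, -0.5, 0], "angular": [0, 0, 0]}, {"grip": 0, "xyz": [-0.2, -0.5, 0], "angular": [0, 0, 0]}, {"grip": 0, "xyz": [-0.2, -0.5, 0], "angular": [0, 0, 0]}, {"grip": 0, "xyz": [-0.2, -0.5, 0], "angular": [0, 0, 0]}, {"grip": 0, "xyz": [-0.2, -0.5, 0], "angular": [0, 0, 0]}, {"grip": 0, "xyz": [-0.2, -0.5, 0], "angular": [0, 0, 0]}, {"grip": 0, "xyz": [-0.2, -0.5, 0], "angular": [0, 0, 0]}, {"grip": 0, "xyz": [-0.2, -0.5, 0], "angular": [0, 0, 0]}]}}

```text
time_s: 21.75
tcp_pos: [0.4638, 0.2558, 0.0342]
ee_rot: [[-0.315, -0.949, -0.012], [-0.949, 0.315, -0.013], [0.016, 0.007, -1.0]]
wrist_force: [-3.0, -15.0, 3.5]
gripper_width: 0.001
gripper_force: 7.3
```

Call:
{"name": "move_arm", "arguments": {"series": [{"grip": 0, "xyz": [0, 0, 0], "angular": [0, 0, 0]}, {"grip": 0, "xyz": [0, 0, 0], "angular": [0, 0, 0]}, {"grip": 0, "xyz": [0, 0, 0], "angular": [0, 0, 0]}]}}

```text
time_s: 22.05
tcp_pos: [0.4638, 0.2558, 0.0342]
ee_rot: [[-0.315, -0.949, -0.012], [-0.949, 0.315, -0.013], [0.016, 0.007, -1.0]]
wrist_force: [-4.0, -14.5, 3.7]
gripper_width: 0.004
gripper_force: 7.3
```

```bash
python3 st.py
```

```text
t 22.1 w 0.007041032760590488 axial F 15.685093301039428 lat F -1.8199593448217044 Fz 2.987274534248041
tcp+54.5 al 37.3 lat -6.1
dot al 37.4 lat -0.0
```

Call:
{"name": "move_arm", "arguments": {"series": [{"grip": 0, "xyz": [2, 0.5, 0.2], "angular": [0, 0, 0]}, {"grip": 0, "xyz": [4, 1, 0.4], "angular": [0, 0, 0]}, {"grip": 0, "xyz": [6, 1.5, 0.6], "angular": [0, 0, 0]}, {"grip": 0, "xyz": [9, 2, 0.8], "angular": [0, 0, 0]}, {"grip": 0, "xyz": [14, 2, 0.8], "angular": [0, 0, 0]}, {"grip": 0, "xyz": [24, 2, 0.8], "angular": [0, 0, 0]}, {"grip": 0, "xyz": [40, 2, 0], "angular": [0, 0, 0]}, {"grip": 0, "xyz": [60, 2, -10], "angular": [0, 0, 0]}, {"grip": 0, "xyz": [70, 2, -45], "angular": [0, 0, 0]}, {"grip": 0, "xyz": [70, 2, -80], "angular": [0, 0, 0]}]}}

```text
time_s: 23.1
tcp_pos: [0.4427, 0.1941, 0.1163]
ee_rot: [[-0.314, -0.949, -0.003], [-0.949, 0.314, -0.002], [0.003, 0.002, -1.0]]
wrist_force: [-0.0, 1.6, 0.6]
gripper_width: 0.009
gripper_force: 0.0
```

```bash
python3 - <<'E'
from h import *
s=r.sense();print(s['time_s'],s['tcp_pos'],s['wrist_force'])
c=cap('side','s9');im=c['img']
q=w2p(c,[[*(SEAT+.0374*u(YAW)),.03]])[0];x,y=np.round(q).astype(int)
g=im[y-7:y+8,x-8:x+9].max(2).astype(float);w=np.clip(110-g,0,None);yy,xx=np.mgrid[y-7:y+8,x-8:x+9]
P=p2w(c,[((w*xx).sum()/w.sum(),(w*yy).sum()/w.sum())],.03)[0][:2]-SEAT;print('dot al',P@u(YAW),'lat',P@u(YAW+90))
cv2.imwrite('pics/c9.png',cv2.cvtColor(cv2.resize(im[200:384,140:370],None,fx=3.4,fy=3.2,interpolation=cv2.INTER_CUBIC),cv2.COLOR_RGB2BGR))
E
```

```text
23.1 [0.44270046 0.19413103 0.11629481] [-4.85186079e-04  1.57197071e+00  5.55166368e-01]
dot al 0.037437392387882046 lat -0.00047666956720254983
```

View pics/c9.png

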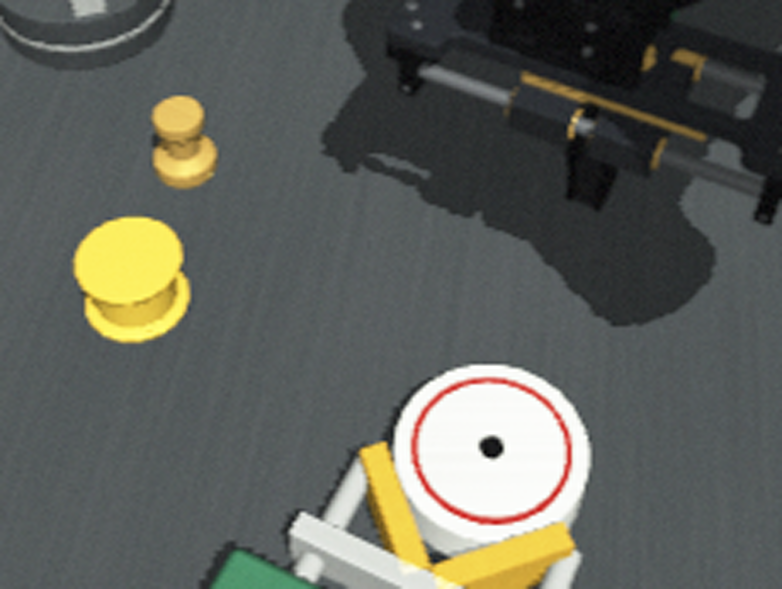

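The final crop shows the blank flat against both V faces, dot at (490,447), with the jaw driven back. The tool is clear, and the fitting and spool are in place.

Call:
{"name": "move_arm", "arguments": {"series": [{"grip": 0, "xyz": [0, 0, -20], "angular": [0, 0, 0]}, {"grip": 0, "xyz": [0, 0, -30], "angular": [0, 0, 0]}, {"grip": 0, "xyz": [0, 0, -30], "angular": [0, 0, 0]}]}}

```text
time_s: 23.45
tcp_pos: [0.4449, 0.197, 0.1474]
ee_rot: [[-0.313, -0.95, 0.003], [-0.95, 0.313, 0.002], [-0.003, -0.002, -1.0]]
wrist_force: [0.3, 0.4, 0.2]
gripper_width: 0.006
gripper_force: 0.0
```

```bash
python3 -c "
from station import r
print(r.finish_job())"
```

```text
the job is handed in; nothing more can be done
None
```

The job is handed in at 23.5 s: the blank is centred in the V with the jaw on its stop, and it was held there at about 15 N for over a second. One earlier push reached about 18 N along the axis (about 23 N counting the downward drag) while the blank rode off-centre on one face, before I re-centred it.

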